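Dead emergency-light batteries into the collecting crate

ROBOT

A 6-joint arm with a two-finger parallel gripper is mounted at the origin on the work surface. World frame = base frame: x ahead of the robot, y to its left, z up, the work surface at z = 0. Lengths are in mm, angles in rad, forces in N, time in s.
With the tool pointing down it reaches from about 300 to 775 mm from the base axis. Payload 14.6 kg.
Tool frame: the origin (TCP) lies on the centre line of the jaws, within the pads' length; the fingertips stand manip.finger_overhang ahead of it and the grasp point (between the pads) lies 11 mm behind it (manip.finger_overhang is the distance from the TCP to the fingertips, in mm); y points along the fingers, x is the direction in which the jaws open and shut, and the axes are right-handed (so a half turn about y gives the same grasp; the last joint's range is limited). The gripper opens to 94 mm and grips with 3 to 60 N. Pads are 16 mm wide; open, the fingers measure 119 mm over their backs; the gripper's body (75 mm by 177 mm) begins 78 mm behind the grasp point.
Start: joints at [-1.265, 0.3, 1.521, -0, 1.321, -0.067], TCP at [200.316, -512.214, 213.446] pointing down, gripper open.
Joint ranges: [-3.03, 3.03], [-0.79, 2.21], [0.23, 2.52], [-1.04, 4.18], [0, 3.07], [-2.55, 2.55]. Speed limits (rad/s): [2.22, 2.22, 2.57, 3.14, 3.14, 3.14].

INTERFACE

Orientations are given as [roll, pitch, yaw] about the fixed x, y, z axes, in that order (R = Rz(yaw) Ry(pitch) Rx(roll)).
In Python, from cell import monitor, viewer, ticket, manip gives the robot as it stands.
- The arm moves only by the shell command python3 -m jog 'ROWS' [FORCE]. ROWS is JSON, a list of rows, each an object of numbers: "grip": the finger opening in cm, from 0 to 9.4; "dx", "dy", "dz": the shift along the tool's x, y, z in cm; "spin": the turn about the tool's y in degrees. In form: [{"grip": .., "dx": .., "dy": .., "dz": .., "spin": ..}, ...]. A call has 1 to 20 rows; each row is the pose to reach, as a shift and turn from the pose commanded when the call began, along the tool's axes at that moment; what a row does not reach only later rows make up. A row lasts 1/8 s, in which the tool goes at most 62.5 mm and 10.7 degrees, less where a joint would pass 70% of its speed; a pose out of reach is approached as far as the arm can. A call with a gripper value outside its range is refused whole. The fingers move at their own pace and stop on an object; FORCE is the grip in N (left out, the last holds). Time passes only in rows, so rows that repeat a pose let the fingers close. It gives the time, the measured TCP pose, the force and the opening at its end, in the units of the state.
- monitor.read_state(): the state, without advancing time (a new reading comes with each control period).
- viewer.camera(name): name is "scene" or "side" or "wrist"; returns a dict with "color" (400x640x3 uint8, red, green, blue), "vertical_fov" (degrees; the focal length in pixels is half the picture's height over the tangent of half this angle, whatever the lens; pixels are square), "cx", "cy" (the principal point, pixels), "k1" (the pictures are not rectified: a ray, as slopes to the right and down, at radius r is drawn at 1 + k1 r^2 times it, then the intrinsics apply), "rvec" (rotation vector, rad) and "tvec" (3), from world to camera coordinates, as OpenCV has them. Camera axes: x right, y down, z forward; pixel columns grow to the right and rows downward; lengths in mm; the calibration is good to about 2 mm. A picture is of the moment at which its call begins. There is no depth.
- ticket.sign_off(): hands the job in, once; it reports no verdict.
The state is a dict: "clock": time; "joints": joint angles; "qd": joint speeds; "effort": joint torques, N m; "eef_pos": TCP position; "eef_rot": TCP orientation; "wrist_force": force on the tool from outside, world axes, zero at the start; "moment": the same for the moment, N m; "finger_gap": finger opening in mm.
Only numpy, scipy, OpenCV 4.12 (cv2) and the standard library are available. Lean on these libraries where they do the work, as an engineer would, in place of code of your own. Each camera call takes 0.05 s, during which the arm holds its last target. There are 200 camera calls.

TASK

Two of the three heavy batteries on the office desk are dead: the ones with the red labels. Push each of them along the desk, without lifting it, and tip it over the far edge so that it comes to rest inside the yellow collecting crate there. Leave the good battery with the blue label where it stands.

Things in the scene. Friction and masses are not known exactly. Their poses are not given: they have to be found in the camera images.
- dead_battery_a: A dead battery: grey sealed block of about 1.9 kg, RED label on top, lying flat on the desk; 94 mm along x, 130 mm along y, 50 mm high; too wide and heavy to pick up. Slides under a push of 7 to 17 N. Origin: centre of its underside, z up. Its +x face (terminals) looks away from the robot, within 0.2 rad of world +x; push on the plain -x face, 47 mm behind the origin.
- dead_battery_b: The other dead one: grey sealed block of about 1.9 kg, RED label on top, lying flat on the desk; 94 mm along x, 130 mm along y, 50 mm high; too wide and heavy to pick up. Slides under a push of 7 to 17 N. Origin: centre of its underside, z up. Its +x face (terminals) looks away from the robot, within 0.2 rad of world +x; push on the plain -x face, 47 mm behind the origin.
- good_battery: Good battery with a BLUE label on top; otherwise the same block, size, origin and axes. It stays in place. The three batteries stand side by side in a row along y, in any order, at least 35 mm of free desk between neighbours. At least 80 mm beyond the row's ends stand a pen cup (right, -y; 165 mm high with its pens) and a tape dispenser (left; 90 mm high): just keep clear.
- crate: Yellow open crate, fixed beyond the desk's far (+x) edge, axes as the world's. Outside 280 (x) x 660 (y) x 150 mm high, walls 6 mm. Origin: centre of its underside, 160 mm below the desk top; rim 10 mm below the desk top. The desk edge runs along y, 144 mm before (-x of) the origin. The crate spans all three batteries in y: one pushed straight to +x falls in.
Not all that is in view belongs to the job. What is shaped like the dead_battery_a but orange or pink is not meant.

How it is judged:
By the outcome, as a careful person would: the job done as asked, in the order asked, and still so for the second after the job is handed in, with the robot touching nothing.
It also fails if it takes over 54 s, if anything falls off the work surface, if the arm or the gripper's body presses on something with over 40 N, if the wrist force passes 120 N, or if a joint passes its speed limit or range.

## Working session

There is one attempt and no reset: what is moved stays moved. The work goes in short steps, Python scripts to look and compute and a shell command to move; the robot and the scene stay as the last step left them, time stands still between calls to the robot, and variables do not carry over. Pictures are saved under pics/ and viewed, about 8 in all and at most 12, crops included, and the job is handed in when it is done.

```bash
mkdir -p pics; ls; python3 - <<'E'
from cell import monitor, viewer, manip
import cv2
print(monitor.read_state(), manip.finger_overhang)
for n in ("scene","side"):
    c=viewer.camera(n); cv2.imwrite(f"pics/{n}1.png",c["color"][:,:,::-1]); c.pop("color"); print(n,c)
E
```

```text
pics
{'clock': 0.0, 'joints': array([-1.26459263e+00,  3.00486289e-01,  1.52158812e+00, -3.37138596e-05,
        1.32068540e+00, -6.66583300e-02]), 'qd': array([ 2.92219520e-04, -1.51016283e-03,  2.79795058e-05, -6.36375963e-04,
       -2.09305695e-04, -4.90867066e-04]), 'effort': array([ 1.29954356e-04, -5.31808734e+01, -3.52736843e+01,  7.08307000e-02,
        2.43933045e-02, -8.85335999e-05]), 'eef_pos': array([ 200.23800313, -511.98217126,  212.87501221]), 'eef_rot': array([-1.57075117e+00,  1.16674260e-03, -1.19792591e+00]), 'wrist_force': array([ 1.27144259,  0.6554328 , -1.09122973]), 'moment': array([-0.03926744, -0.02378781,  0.01450569]), 'finger_gap': 93.81997143064572} 8.0
scene {'vertical_fov': 43.88723322736181, 'cx': 316.99450401002633, 'cy': 189.5267723889752, 'k1': -0.09021548097158594, 'rvec': array([ 2.03576956,  0.65837383, -0.34963724]), 'tvec': array([-496.01738281, -183.14284514, 1512.12787298])}
side {'vertical_fov': 48.27358680371879, 'cx': 313.50099513851615, 'cy': 202.60766607604185, 'k1': -0.02835117861130558, 'rvec': array([ 0.03970533, -2.92962623,  1.07936917]), 'tvec': array([ 570.66455427,  -57.70683666, 1134.85522039])}
```

View pics/scene1.png

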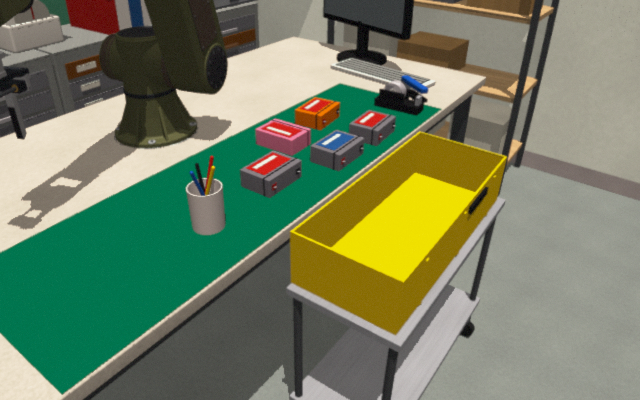

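View pics/side1.png

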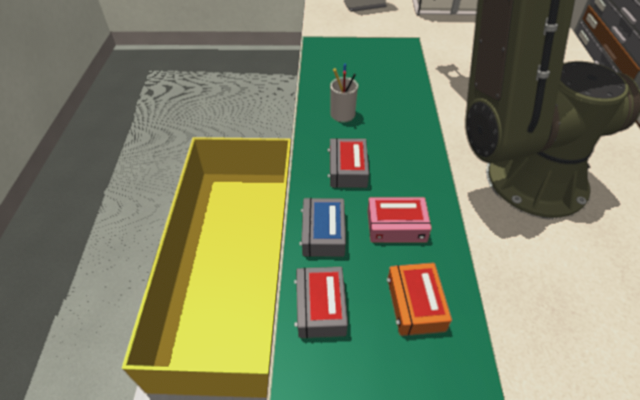

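Candidates (scene px): grey with red label at (271,172) and (373,126), which are the targets. Not targets: grey with blue label (337,148), pink with red label (282,135), orange with red label (317,112). I'll measure the labels on the plane z=50 and check with one close crop.

```bash
cat > h.py <<'E'
import numpy as np, cv2
from cell import viewer
def cal(c):
    f=200/np.tan(np.radians(c["vertical_fov"]/2))
    return np.array([[f,0,c["cx"]],[0,f,c["cy"]],[0,0,1]]), np.array([c["k1"],0,0,0.]), np.array(c["rvec"]), np.array(c["tvec"])
def to_plane(c,px,z):
    K,D,r,t=cal(c); R=cv2.Rodrigues(r)[0]
    n=cv2.undistortPoints(np.float64(px).reshape(-1,1,2),K,D).reshape(-1,2)
    d=np.c_[n,np.ones(len(n))]@R; o=-R.T@t
    return o+d*((z-o[2])/d[:,2])[:,None]
def proj(c,P):
    K,D,r,t=cal(c); return cv2.projectPoints(np.float64(P).reshape(-1,1,3),r,t,K,D)[0].reshape(-1,2)
def labels(c,z=50):
    h=cv2.cvtColor(c["color"],cv2.COLOR_RGB2HSV).astype(int); out=[]
    H,S,V=h[...,0],h[...,1],h[...,2]
    for n,m in (("red",((H<5)|(H>174))&(S>190)&(V>120)),("blue",(H>100)&(H<125)&(S>120)&(V>70))):
        m=cv2.morphologyEx(m.astype(np.uint8),cv2.MORPH_CLOSE,np.ones((7,7)))
        cs,_=cv2.findContours(m,cv2.RETR_EXTERNAL,cv2.CHAIN_APPROX_NONE)
        for k in cs:
            if cv2.contourArea(k)<120: continue
            w=to_plane(c,k[:,0],z)[:,:2]
            (x,y),s,a=cv2.minAreaRect(w.astype(np.float32))
            out.append((n,k[:,0].mean(0).round(),(round(x),round(y)),np.round(s),round(a,1)))
    return out
def box(c,im,x,y,yaw,col=(0,255,255)):
    R=np.array([[np.cos(yaw),-np.sin(yaw)],[np.sin(yaw),np.cos(yaw)]])
    q=np.array([[-47,-65],[47,-65],[47,65],[-47,65]])@R.T+[x,y]
    for z in (0,50): cv2.polylines(im,[np.int32(proj(c,np.c_[q,[z]*4])*8)],True,col,1,cv2.LINE_AA,3)
E
python3 - <<'E'
from h import *
for n in ("scene","side"):
    c=viewer.camera(n)
    print(n); [print(l) for l in labels(c)]
    if n=="side":
        cv2.imwrite("pics/crop1.png",cv2.resize(c["color"][120:350,260:480,::-1],None,fx=2.6,fy=2.6,interpolation=cv2.INTER_CUBIC))
E
```

```text
scene
('red', array([268., 163.]), (477, -26), array([ 56., 100.]), 0.6)
('red', array([281., 129.]), (375, 151), array([99., 52.]), 1.7)
('red', array([370., 119.]), (540, 371), array([54., 95.]), 3.6)
('red', array([315., 105.]), (345, 358), array([54., 93.]), 7.6)
('blue', array([335., 140.]), (537, 183), array([ 58., 102.]), 1.5)
('blue', array([414.,  84.]), (503, 745), array([ 47., 182.]), 54.1)
('blue', array([136.,  13.]), (-1320, 916), array([ 63., 755.]), 54.7)
side
('red', array([325., 296.]), (538, 368), array([54., 98.]), 3.9)
('red', array([423., 292.]), (343, 356), array([ 57., 101.]), 6.6)
('red', array([399., 211.]), (373, 147), array([96., 50.]), 1.3)
('red', array([352., 156.]), (475, -28), array([53., 91.]), 1.3)
('blue', array([327., 220.]), (535, 180), array([57., 97.]), 0.9)
```

View pics/crop1.png

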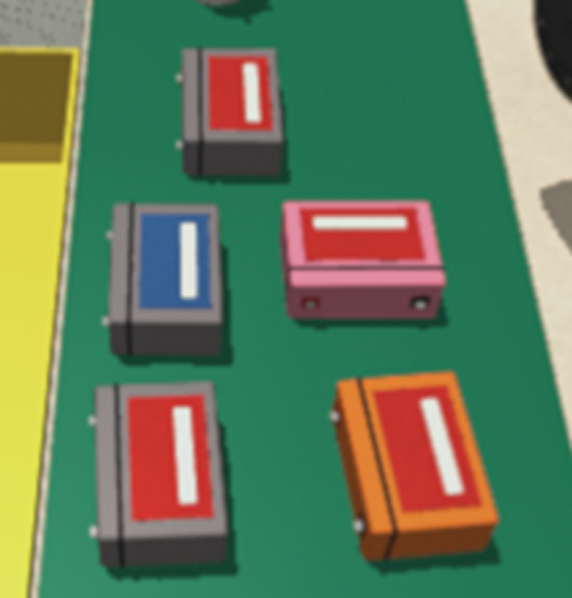

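```bash
python3 - <<'E'
from h import *
c=viewer.camera("side"); 
print("edge",to_plane(c,[[296,120],[274.6,350]],0).round(), "rim",to_plane(c,[[291,139],[191,139],[270,374],[126,368]],-10).round())
print("cup base",to_plane(c,[[344,119]],0).round())
im=cv2.resize(c["color"][:,:,::-1],None,fx=1,fy=1).copy()
for x,y,a in((485,-27,.01),(546,369,.065),(545,181,.02)): box(c,im,x,y,a)
cv2.imwrite("pics/ov.png",cv2.resize(im[120:350,260:480],None,fx=2.6,fy=2.6,interpolation=cv2.INTER_CUBIC))
E
```

```text
edge [[ 629. -226.   -0.]
 [ 631.  461.    0.]] rim [[ 639. -154.  -10.]
 [ 924. -149.  -10.]
 [ 637.  504.  -10.]
 [ 913.  502.  -10.]]
cup base [[ 489. -233.    0.]]
```

View pics/ov.png

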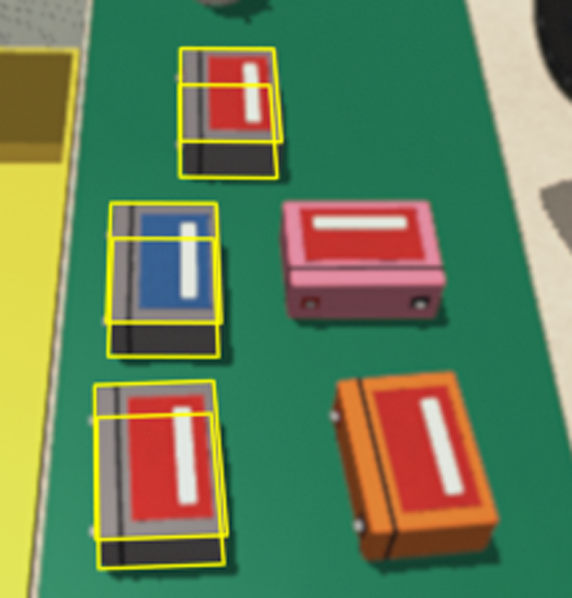

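Overlay fits. A is at about (483,-28), B at about (545,369, yaw 0.065), the good one at about (545,181), and the desk edge at x≈631. Moving to a point behind A.

```bash
python3 -m jog '[{"dx":-38,"dz":35.8,"spin":21.4,"grip":9.4},{"dx":-38,"dz":35.8,"spin":21.4,"grip":9.4},{"dx":-38,"dz":35.8,"spin":21.4,"grip":9.4},{"dx":-38,"dz":35.8,"spin":21.4,"grip":9.4},{"dx":-38,"dz":35.8,"spin":21.4,"grip":9.4},{"dx":-38,"dz":35.8,"spin":21.4,"grip":9.4},{"dx":-38,"dz":35.8,"spin":21.4,"grip":9.4},{"dx":-38,"dz":35.8,"spin":21.4,"grip":9.4},{"dx":-38,"dz":35.8,"spin":21.4,"grip":9.4},{"dx":-38,"dz":35.8,"spin":21.4,"grip":9.4},{"dx":-38,"dz":35.8,"spin":21.4,"grip":9.4},{"dx":-38,"dz":35.8,"spin":21.4,"grip":9.4},{"dx":-38,"dz":35.8,"spin":21.4,"grip":9.4},{"dx":-38,"dz":35.8,"spin":21.4,"grip":9.4}]'
```

```text
validation failed for argument at $[0]...
```

```bash
python3 -m jog '[{"dx":-38,"dy":0,"dz":35.8,"spin":21.4,"grip":9.4},{"dx":-38,"dy":0,"dz":35.8,"spin":21.4,"grip":9.4},{"dx":-38,"dy":0,"dz":35.8,"spin":21.4,"grip":9.4},{"dx":-38,"dy":0,"dz":35.8,"spin":21.4,"grip":9.4},{"dx":-38,"dy":0,"dz":35.8,"spin":21.4,"grip":9.4},{"dx":-38,"dy":0,"dz":35.8,"spin":21.4,"grip":9.4},{"dx":-38,"dy":0,"dz":35.8,"spin":21.4,"grip":9.4},{"dx":-38,"dy":0,"dz":35.8,"spin":21.4,"grip":9.4},{"dx":-38,"dy":0,"dz":35.8,"spin":21.4,"grip":9.4},{"dx":-38,"dy":0,"dz":35.8,"spin":21.4,"grip":9.4},{"dx":-38,"dy":0,"dz":35.8,"spin":21.4,"grip":9.4},{"dx":-38,"dy":0,"dz":35.8,"spin":21.4,"grip":9.4}]'
```

```text
clock: 1.75
eef_pos: [395.1, -28.9, 213.5]
eef_rot: [-1.571, -0.0, -1.573]
wrist_force: [-0.5, -1.0, 0.4]
finger_gap: 94.0
```

```bash
python3 -m jog '[{"dx":0,"dy":6,"dz":0,"spin":0,"grip":9.4},{"dx":0,"dy":12,"dz":0,"spin":0,"grip":9.4},{"dx":0,"dy":16,"dz":0,"spin":0,"grip":9.4},{"dx":0,"dy":18.6,"dz":0,"spin":0,"grip":9.4},{"dx":0,"dy":18.6,"dz":0,"spin":0,"grip":9.4},{"dx":0,"dy":18.6,"dz":1,"spin":0,"grip":9.4},{"dx":0,"dy":18.6,"dz":2,"spin":0,"grip":9.4},{"dx":0,"dy":18.6,"dz":2.7,"spin":0,"grip":9.4},{"dx":0,"dy":18.6,"dz":3.3,"spin":0,"grip":9.4},{"dx":0,"dy":18.6,"dz":3.9,"spin":0,"grip":9.4},{"dx":0,"dy":18.6,"dz":4.5,"spin":0,"grip":9.4},{"dx":0,"dy":18.6,"dz":5,"spin":0,"grip":9.4}]'
```

```text
clock: 3.25
eef_pos: [443.6, -27.7, 27.1]
eef_rot: [-1.576, 0.0, -1.571]
wrist_force: [-15.7, 0.5, 11.5]
finger_gap: 94.2
```

```bash
python3 -m jog '[{"dx":0,"dy":0,"dz":0.8,"spin":0,"grip":9.4},{"dx":0,"dy":0,"dz":1.8,"spin":0,"grip":9.4},{"dx":0,"dy":0,"dz":2.8,"spin":0,"grip":9.4},{"dx":0,"dy":0,"dz":3.8,"spin":0,"grip":9.4},{"dx":0,"dy":0,"dz":4.8,"spin":0,"grip":9.4},{"dx":0,"dy":0,"dz":5.8,"spin":0,"grip":9.4},{"dx":0,"dy":0,"dz":6.8,"spin":0,"grip":9.4},{"dx":0,"dy":0,"dz":7.8,"spin":0,"grip":9.4},{"dx":0,"dy":0,"dz":8.8,"spin":0,"grip":9.4},{"dx":0,"dy":0,"dz":9.8,"spin":0,"grip":9.4},{"dx":0,"dy":0,"dz":10.8,"spin":0,"grip":9.4},{"dx":0,"dy":0,"dz":11.5,"spin":0,"grip":9.4}]'; python3 - <<'E'
from h import *
c=viewer.camera("side"); print(*labels(c),sep="\n")
E
```

```text
clock: 4.75
eef_pos: [559.0, -27.9, 27.1]
eef_rot: [-1.575, 0.0, -1.571]
wrist_force: [-14.3, 0.9, 9.1]
finger_gap: 93.9
('red', array([325., 296.]), (538, 368), array([54., 98.]), 3.8)
('red', array([423., 292.]), (343, 356), array([ 57., 101.]), 6.6)
('red', array([398., 212.]), (373, 149), array([97., 47.]), 1.3)
('red', array([299., 158.]), (606, -29), array([53., 92.]), 1.2)
('blue', array([327., 220.]), (535, 180), array([57., 97.]), 0.9)
```

```bash
python3 -m jog '[{"dx":0,"dy":0,"dz":1,"spin":0,"grip":9.4},{"dx":0,"dy":0,"dz":2,"spin":0,"grip":9.4},{"dx":0,"dy":0,"dz":3,"spin":0,"grip":9.4},{"dx":0,"dy":0,"dz":4,"spin":0,"grip":9.4},{"dx":0,"dy":0,"dz":5,"spin":0,"grip":9.4},{"dx":0,"dy":0,"dz":6,"spin":0,"grip":9.4},{"dx":0,"dy":0,"dz":6.5,"spin":0,"grip":9.4},{"dx":0,"dy":0,"dz":6.5,"spin":0,"grip":9.4},{"dx":0,"dy":0,"dz":6.5,"spin":0,"grip":9.4}]'; python3 - <<'E'
from h import *
c=viewer.camera("scene"); cv2.imwrite("pics/t1.png",c["color"][:,:,::-1])
E
```

```text
clock: 5.92
eef_pos: [625.1, -28.1, 27.4]
eef_rot: [-1.571, 0.0, -1.572]
wrist_force: [-0.1, -1.1, 0.1]
finger_gap: 93.8
```

View pics/t1.png

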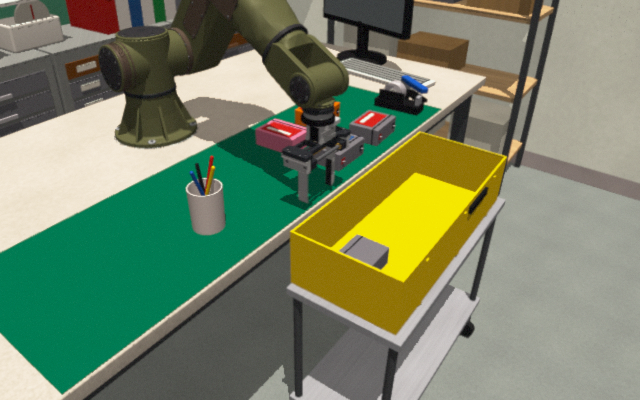

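A lies in the crate at px (365,250). The blue battery is still in place and the fingers are free. Going to B next.

```bash
python3 -m jog '[{"dx":0,"dy":-6,"dz":-1,"spin":0,"grip":9.4},{"dx":0,"dy":-12,"dz":-3,"spin":0,"grip":9.4},{"dx":-5,"dy":-15,"dz":-6,"spin":0,"grip":9.4},{"dx":-10,"dy":-15,"dz":-9,"spin":0,"grip":9.4},{"dx":-15,"dy":-15,"dz":-12,"spin":-3.7,"grip":9.4},{"dx":-20,"dy":-15,"dz":-15,"spin":-3.7,"grip":9.4},{"dx":-25,"dy":-15,"dz":-17.5,"spin":-3.7,"grip":9.4},{"dx":-30,"dy":-15,"dz":-17.5,"spin":-3.7,"grip":9.4},{"dx":-35,"dy":-15,"dz":-17.5,"spin":-3.7,"grip":9.4},{"dx":-39.7,"dy":-15,"dz":-17.5,"spin":-3.7,"grip":9.4},{"dx":-39.7,"dy":-15,"dz":-17.5,"spin":-3.7,"grip":9.4},{"dx":-39.7,"dy":-15,"dz":-17.5,"spin":-3.7,"grip":9.4}]'; python3 - <<'E'
from h import *
c=viewer.camera("scene"); cv2.imwrite("pics/t2.png",c["color"][:,:,::-1]); print(*labels(c),sep="\n")
E
```

```text
clock: 7.48
eef_pos: [450.4, 368.5, 177.3]
eef_rot: [-1.571, -0.0, -1.507]
wrist_force: [-0.5, -0.2, 0.4]
finger_gap: 94.3
('red', array([284., 129.]), (375, 152), array([52., 97.]), 88.5)
('red', array([370., 119.]), (540, 371), array([54., 95.]), 3.6)
('blue', array([335., 140.]), (537, 183), array([ 58., 103.]), 1.5)
('blue', array([414.,  84.]), (503, 745), array([ 47., 182.]), 54.1)
('blue', array([134.,  11.]), (-1318, 917), array([ 64., 757.]), 55.0)
```

View pics/t2.png

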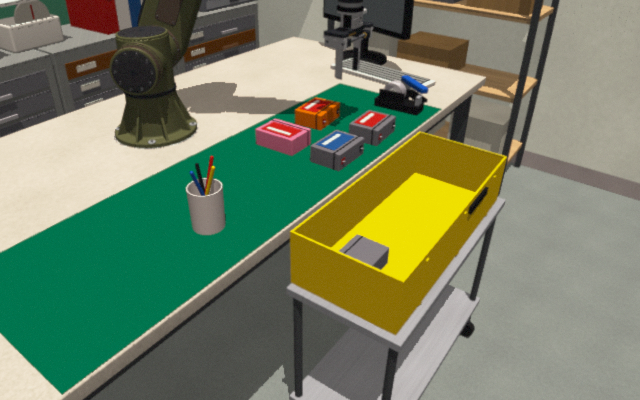

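A is at rest in the crate (365,250) and the other batteries haven't moved. Lowering behind B between it and the orange one, then making contact.

```bash
python3 -m jog '[{"dx":0,"dy":5,"dz":0,"spin":0,"grip":9.4},{"dx":0,"dy":9,"dz":0,"spin":0,"grip":9.4},{"dx":0,"dy":12,"dz":0,"spin":0,"grip":9.4},{"dx":0,"dy":15,"dz":0,"spin":0,"grip":9.4},{"dx":0,"dy":15,"dz":0,"spin":0,"grip":9.4},{"dx":0,"dy":15,"dz":1,"spin":0,"grip":9.4},{"dx":0,"dy":15,"dz":2,"spin":0,"grip":9.4},{"dx":0,"dy":15,"dz":3,"spin":0,"grip":9.4},{"dx":0,"dy":15,"dz":3.6,"spin":0,"grip":9.4},{"dx":0,"dy":15,"dz":4.2,"spin":0,"grip":9.4},{"dx":0,"dy":15,"dz":5,"spin":0,"grip":9.4},{"dx":0,"dy":15,"dz":6,"spin":0,"grip":9.4}]'; python3 - <<'E'
from h import *
c=viewer.camera("side"); print(*labels(c),sep="\n")
E
```

```text
clock: 9.02
eef_pos: [509.0, 373.1, 27.5]
eef_rot: [-1.575, -0.001, -1.506]
wrist_force: [-13.9, -1.8, 9.2]
finger_gap: 93.7
('red', array([311., 296.]), (562, 369), array([45., 96.]), 1.5)
```

```bash
python3 -m jog '[{"dx":0,"dy":0,"dz":1,"spin":0,"grip":9.4},{"dx":0,"dy":0,"dz":2,"spin":0,"grip":9.4},{"dx":0,"dy":0,"dz":3,"spin":0,"grip":9.4},{"dx":0,"dy":0,"dz":4,"spin":0,"grip":9.4},{"dx":0,"dy":0,"dz":5,"spin":0,"grip":9.4},{"dx":0,"dy":0,"dz":6,"spin":0,"grip":9.4},{"dx":0,"dy":0,"dz":7,"spin":0,"grip":9.4},{"dx":0,"dy":0,"dz":8,"spin":0,"grip":9.4},{"dx":0,"dy":0,"dz":9,"spin":0,"grip":9.4},{"dx":0,"dy":0,"dz":10,"spin":0,"grip":9.4},{"dx":0,"dy":0,"dz":11,"spin":0,"grip":9.4},{"dx":0,"dy":0,"dz":11.6,"spin":0,"grip":9.4},{"dx":0,"dy":0,"dz":11.6,"spin":0,"grip":9.4},{"dx":0,"dy":0,"dz":11.6,"spin":0,"grip":9.4}]'
```

```text
clock: 10.82
eef_pos: [626.0, 380.2, 27.3]
eef_rot: [-1.571, -0.0, -1.507]
wrist_force: [-0.4, -0.2, 0.3]
finger_gap: 93.9
```

No force remains on the tool. Retracting upward, then checking.

```bash
python3 -m jog '[{"dx":0,"dy":-6,"dz":-2,"spin":0,"grip":9.4},{"dx":0,"dy":-12,"dz":-4,"spin":0,"grip":9.4},{"dx":0,"dy":-18,"dz":-8,"spin":0,"grip":9.4},{"dx":0,"dy":-20,"dz":-12,"spin":0,"grip":9.4},{"dx":0,"dy":-20,"dz":-16,"spin":0,"grip":9.4},{"dx":0,"dy":-20,"dz":-16,"spin":0,"grip":9.4},{"dx":0,"dy":-20,"dz":-16,"spin":0,"grip":9.4},{"dx":0,"dy":-20,"dz":-16,"spin":0,"grip":9.4}]'; python3 - <<'E'
from h import *
a=viewer.camera("scene"); print(*labels(a),sep="\n"); b=viewer.camera("side"); print(*labels(b),sep="\n")
im=np.vstack([a["color"][80:340],b["color"][100:400]])[:,:,::-1]; cv2.imwrite("pics/fin.png",im)
E
```

```text
clock: 11.82
eef_pos: [467.3, 369.9, 227.0]
eef_rot: [-1.571, -0.0, -1.508]
wrist_force: [-0.3, -0.1, 0.3]
finger_gap: 93.6
('red', array([283., 129.]), (376, 151), array([96., 52.]), 1.4)
('blue', array([335., 140.]), (537, 183), array([ 58., 102.]), 1.4)
('blue', array([414.,  83.]), (503, 745), array([ 47., 181.]), 54.1)
('blue', array([134.,  11.]), (-1320, 916), array([ 63., 755.]), 54.7)
('red', array([422., 284.]), (344, 347), array([57., 84.]), 6.6)
('red', array([411., 211.]), (350, 147), array([49., 50.]), 1.3)
('blue', array([327., 220.]), (535, 180), array([57., 97.]), 0.9)
```

View pics/fin.png

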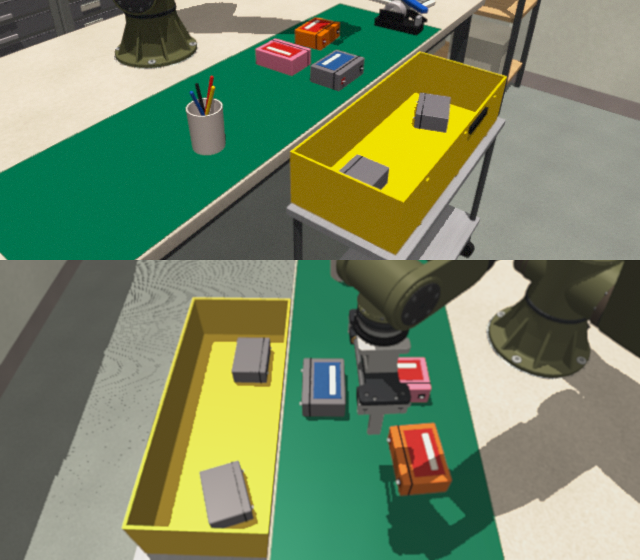

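Both dead batteries lie in the crate, at scene (365,172) and (433,111) in the montage and side (252,358) and (226,492). The blue one is unmoved at (537,183), and the arm is clear.

```bash
python3 -c "
from cell import ticket; print(ticket.sign_off())"
```

```text
the job is handed in; nothing more can be done
None
```

I pushed both red-label batteries along the desk with the open fingers and tipped them over the far edge into the yellow crate. I then lifted the arm clear and handed the job in at about 12 s.

**Last checks:** The final scene and side pictures show both batteries lying inside the crate. The blue-label battery measured the same position as at the start, (537, 183) for its label centre. The last wrist force reading was about 0.4 N, so the tool was touching nothing. The highest reading between moves was about 20 N.

**Failed or unclear:** The first jog call was refused because I had left out `dy`, and nothing moved. In the last side picture the gripper partly hid the pink and orange blocks, so their label measurements there are off. The scene camera has the pink block unmoved, and the orange one shows no visible shift.

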